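# Stack the film-strip carrier

## Robot

A 7-joint arm with a two-finger parallel gripper is mounted at the origin on the work surface. World frame = base frame: x ahead of the robot, y to its left, z up, the work surface at z = 0. Lengths are in m, angles in degrees, forces in N, time in s.
With the tool pointing down it reaches from about 0.425 to 0.875 m from the base axis. Payload 4.7 kg.
Tool frame: the origin (TCP) lies between the finger pads; the fingertips stand 14 mm ahead of it and the grasp point (between the pads) lies 5 mm behind it; z points along the fingers, y is the direction in which the jaws open and shut (so a half turn about z gives the same grasp; the last joint's range is limited). The gripper opens to 87 mm and grips with 3 to 60 N. Pads are 19 mm wide; open, the fingers measure 117 mm over their backs; the gripper's body (75 mm by 190 mm) begins 51 mm behind the grasp point.
Start: joints at [-71.729, 18.392, -4.016, 83.108, 1.295, 78.541, -3.26], TCP at [0.195, 0.62, 0.237] pointing down, gripper open.
Joint ranges: [-163.93, 163.93], [-17.29, 119.83], [-79.2, 71.16], [3.27, 140.29], [-89.18, 269.18], [5.43, 117.66], [-154.24, 154.24]. Speed limits (degrees/s): [147.25, 147.25, 180, 180, 180, 180, 180].

## Interface

Orientations are given as [roll, pitch, yaw] about the fixed x, y, z axes, in that order (R = Rz(yaw) Ry(pitch) Rx(roll)).
In Python, from rig import r gives the robot as it stands. The module is installed in compiled form; this text tells all that it offers.
- The arm moves only by the shell command python3 -m pendant 'ROWS' [FORCE]. ROWS is JSON, a list of rows, each a list of 3 entries, a list of its own where there are three numbers: the shift along the world's x, y, z in cm, then the turn, a rotation vector about the world's x, y, z in degrees, then the closure in counts, from 0 (fully open) to 255 (shut). A call has 1 to 20 rows; each row is the pose to reach, as a shift and turn from the pose commanded when the call began; what a row does not reach only later rows make up. A row lasts 1/12 s, in which the tool goes at most 41.7 mm and 7.16 degrees, less where a joint would pass 70% of its speed; a pose out of reach is approached as far as the arm can. A call with a gripper value outside its range is refused whole. The fingers move at their own pace and stop on an object; FORCE is the grip in N (left out, the last holds). Time passes only in rows, so rows that repeat a pose let the fingers close. It gives the time, the measured TCP pose, the force and the opening at its end, in the units of the state.
- r.state(): the state, without advancing time (a new reading comes with each control period).
- r.camera(name): name is "scene" or "top" or "wrist"; returns the picture (420x560x3 uint8, red, green, blue); there is no depth.
- r.get_calibration(name): a dict with "mtx" (3x3 intrinsics, pixels), "eye" and "attitude" of the camera in the world; the wrist camera has in their place "T_tool_cam" (4x4, takes a point from camera to tool coordinates, whose origin is the TCP and whose axes are the flange's). Camera axes: x right, y up, looking along -z (the intrinsics and any distortion apply to the point x, -y, -z); pixel columns grow to the right and rows downward; lengths in m; the calibration is good to about 2 mm. A picture is of the moment at which its call begins: read the wrist's pose just before it. get_calibration takes no time and is no camera call.
- r.finish_job(): hands the job in, once; it reports no verdict.
The state is a dict: "time_s": time; "joint_pos": joint angles; "qd": joint speeds; "effort": joint torques, N m; "tool_pos": TCP position; "tool_rot": TCP orientation; "contact_force": force on the tool from outside, world axes, zero at the start; "torque": the same for the moment, N m; "opening": finger opening in m.
Only numpy, scipy, OpenCV 4.12 (cv2) and the standard library are available. Lean on these libraries where they do the work, as an engineer would, in place of code of your own. Each camera call takes 0.05 s, during which the arm holds its last target.

## Task

On the light box lie two flat film carriers of equal size in shallow guide tracks, where fingers cannot get round them. Slide the one with three windows along its track until about a third of it sticks out over the edge facing the pile of carriers, grip that end, and set it down (do not drop it) centred on top of the pile, lying square across the pile to start a new batch, then let go. Leave the carrier with a single window where it lies, and do not shift the pile.

Things in the scene. Friction and masses are not known exactly. Their poses are not given: they have to be found in the camera images.
- strip_carrier_center (a point): Centre of the loose film carrier with three windows: flat black metal frame 160 mm long (its y), 56 wide (x), 6 thick (z), 60 g, with three 26 x 36 mm windows in a row. It lies flat in one track of the light box, long side along the track, at least 50 mm of free track behind it. With 60 mm out over the edge it still balances, and that end can be gripped from above across its width.
- single_carrier_center (a point): Centre (half-way up) of the other loose film carrier: same outer size, axes and material, but with one 26 x 60 mm window in the middle. It lies in the other track of the light box and is to be left alone.
- lightbox_edge (a point): Middle of the top of the fixed light box's edge facing the pile, 45 mm above the table. x across the tracks, y along them, from this edge back over the box, z up. Box 180 (x) by 260 (y) by 45 mm, flat white top. Two full-length tracks, open at both ends, at x = -34 and +34 mm, 60 mm wide between grey strips 8 mm wide, 4 mm high.
- pile_top (a point): Centre of the top of a pile of seven more three-window carriers, standing on the table as one loose block of 0.45 kg: 160 mm long (its x), 56 wide (y), 42 high (z, up). The carrier is to lie across it, its length (own y) along the pile's y, so that about 52 mm projects on either side.
There are look-alikes about, which are no part of the job. Leave any red look-alike of the part that bears strip_carrier_center alone. There is more than one size of the part that bears pile_top; the job needs the smaller.

How it is judged:
By the outcome, as a careful person would: the job done as asked, in the order asked, and still so for the second after the job is handed in, with the robot touching nothing.
It also fails if it takes over 54 s, if anything falls off the work surface, if the arm or the gripper's body presses on something with over 40 N, if the wrist force passes 120 N, or if a joint passes its speed limit or range.

## Working session

There is one attempt and no reset: what is moved stays moved. The work goes in short steps, Python scripts to look and compute and a shell command to move; the robot and the scene stay as the last step left them, time stands still between calls to the robot, and variables do not carry over. Pictures are saved under pics/ and viewed, and the job is handed in when it is done.

```bash
mkdir -p pics
python3 - <<'E'
from rig import r
import cv2
for n in("scene","top","wrist"):
    im=r.camera(n); cv2.imwrite(f"pics/{n}0.png",im[:,:,::-1])
    print(n,r.get_calibration(n))
print(r.state())
E
```

```text
scene {'mtx': array([[486.78118369,   0.        , 267.33806883],
       [  0.        , 486.78118369, 203.74865451],
       [  0.        ,   0.        ,   1.        ]]), 'eye': array([ 1.25900112, -0.16197731,  0.9000616 ]), 'attitude': array([40.98657787, -0.62301669, 80.82763596])}
top {'mtx': array([[411.57010999,   0.        , 277.8826972 ],
       [  0.        , 411.57010999, 212.28981242],
       [  0.        ,   0.        ,   1.        ]]), 'eye': array([ 0.39511997, -0.04702696,  0.87807493]), 'attitude': array([  7.9546766 ,   1.7901089 , -91.48503326])}
wrist {'mtx': array([[332.4785369 ,   0.        , 280.45559375],
       [  0.        , 332.4785369 , 212.8630705 ],
       [  0.        ,   0.        ,   1.        ]]), 'T_tool_cam': array([[-3.96342145e-04,  9.53704081e-01,  3.00746354e-01,
         8.46937798e-02],
       [ 9.99999912e-01,  3.36760029e-04,  2.49953810e-04,
         3.95611592e-05],
       [ 1.37102618e-04,  3.00746427e-01, -9.53704130e-01,
        -1.48957243e-01],
       [ 0.00000000e+00,  0.00000000e+00,  0.00000000e+00,
         1.00000000e+00]])}
{'time_s': 0.15, 'joint_pos': array([-71.72851112,  18.42942934,  -4.01747455,  83.15708307,
         1.29394176,  78.54138331,  -3.2605758 ]), 'qd': array([ 0.05875783, -0.19459372, -0.00518347, -0.08242657,  0.01865735,
        0.12091387,  0.05399583]), 'effort': array([-1.02494816e-04, -4.91794431e+01, -4.04744418e-01, -3.12875497e+01,
       -6.40710234e-02,  4.06030216e-02,  1.23839454e-04]), 'tool_pos': array([0.19496639, 0.61966449, 0.23572703]), 'tool_rot': array([-1.79917269e+02,  3.35220389e-03,  1.62538925e+02]), 'contact_force': array([ 0.61886859, -0.57393104, -0.05388513]), 'torque': array([ 0.0212506 , -0.01671132, -0.01431966]), 'opening': 0.08728395301497528}
```

View pics/scene0.png

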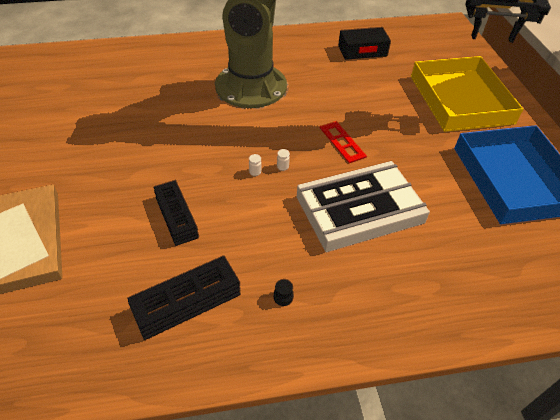

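View pics/top0.png

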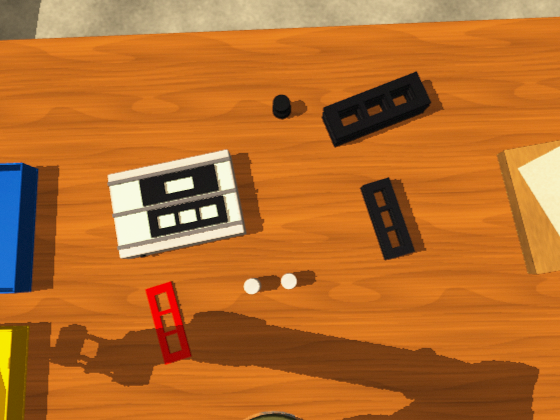

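View pics/wrist0.png

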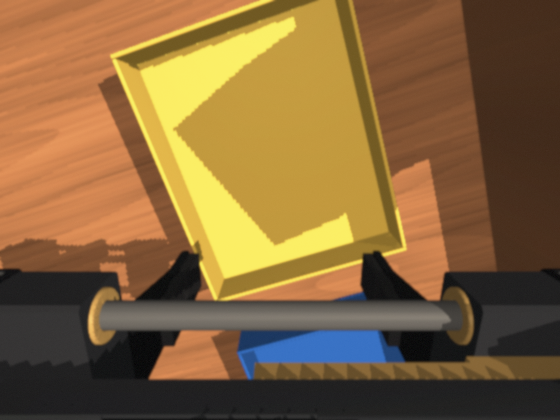

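The box is centred at (175,205) in the top view, with the three-window carrier in its lower track at (188,216) and the single-window carrier in its upper track at (179,184). The small pile is at (388,218). Look-alikes are the big pile (377,108) and the red carrier (168,322). The target is the lower-track carrier, so I'll take a close crop.

```bash
cat > h.py <<'E'
import numpy as np,cv2
from rig import r
from scipy.spatial.transform import Rotation as R
def cam(n):
    c=r.get_calibration(n); K=c['mtx']
    if n=='wrist':
        s=r.state(); T=np.eye(4);T[:3,:3]=R.from_euler('xyz',s['tool_rot'],degrees=True).as_matrix();T[:3,3]=s['tool_pos']
        T=T@c['T_tool_cam'];return K,T[:3,:3],T[:3,3]
    return K,R.from_euler('xyz',c['attitude'],degrees=True).as_matrix(),c['eye']
def ray(C,uv,z):
    K,Rm,e=C; uv=np.atleast_2d(uv).astype(float)
    p=np.c_[(uv[:,0]-K[0,2])/K[0,0],-(uv[:,1]-K[1,2])/K[1,1],-np.ones(len(uv))]@Rm.T
    return e+p*((z-e[2])/p[:,2])[:,None]
def proj(C,P):
    K,Rm,e=C; q=(np.atleast_2d(P)-e)@Rm
    return np.c_[K[0,2]+K[0,0]*q[:,0]/-q[:,2],K[1,2]-K[1,1]*q[:,1]/-q[:,2]]
E
python3 - <<'E'
import cv2
t=cv2.imread('pics/top0.png');cv2.imwrite('pics/c1.png',cv2.resize(t[135:275,95:265],None,fx=4,fy=4,interpolation=cv2.INTER_NEAREST))
cv2.imwrite('pics/c2.png',cv2.resize(t[160:280,330:440],None,fx=5,fy=5,interpolation=cv2.INTER_NEAREST))
E
```

```text
(no output)
```

View pics/c1.png

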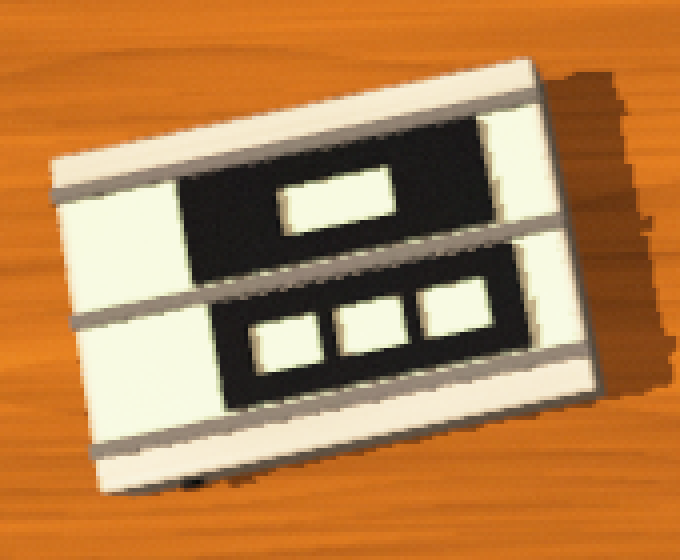

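View pics/c2.png

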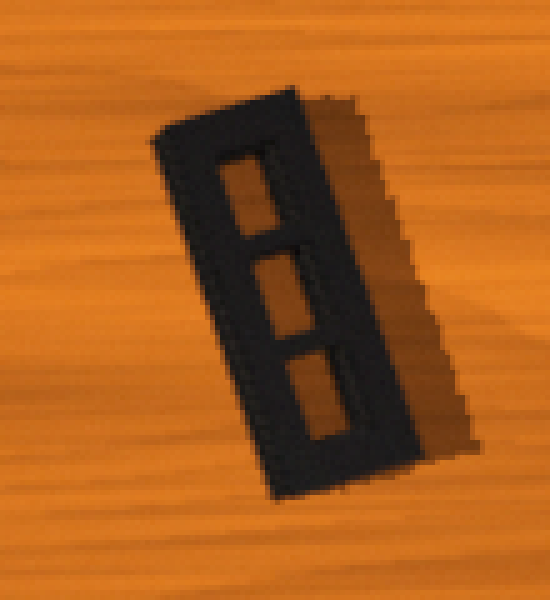

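The crop confirms it: lower track, three windows, black. Now I'll measure positions.

Run:
```python
from h import *
C=cam('top'); t=cv2.imread('pics/top0.png')
g=t.max(2)
def quad(m):
    c=max(cv2.findContours(m,cv2.RETR_EXTERNAL,cv2.CHAIN_APPROX_NONE)[0],key=cv2.contourArea)
    return c
o=np.array([95,135])
box=np.array([[52,160],[528,60],[600,392],[102,490]])/4+o
P=ray(C,box,.045)[:,:2];print('box',P.round(4),[np.linalg.norm(P[i]-P[(i+1)%4]).round(4) for i in range(4)])
E=(P[1]+P[2])/2; y=(P[0]+P[3])/2-E; y/=np.linalg.norm(y); print('edge',E,'yaxis deg',np.degrees(np.arctan2(y[1],y[0])),'xdir',np.degrees(np.arctan2(*(P[2]-P[1])[::-1])))
# carriers
for nm,roi in(('strip',(145,190,235,245)),('single',(135,160,222,208))):
    m=np.zeros(g.shape,np.uint8);a,b,c,d=roi;m[b:d,a:c]=(g[b:d,a:c]<60)*255
    cc=quad(m);Q=ray(C,cc[:,0]+.0,.051)[:,:2]
    rr=cv2.minAreaRect((Q*1000).astype(np.float32));print(nm,rr)
m=np.zeros(g.shape,np.uint8);m[165:275,340:425]=(g[165:275,340:425]<60)*255
cc=quad(m);Q=ray(C,cc[:,0],.042)[:,:2];print('pile',cv2.minAreaRect((Q*1000).astype(np.float32)))
o=np.array([330,160])
R_=ray(C,np.array([[295,88],[420,460]])/5+o,.042)[:,:2];print('pile right edge',R_,np.linalg.norm(R_[1]-R_[0]),np.degrees(np.arctan2(*(R_[1]-R_[0])[::-1])))
d=(R_[1]-R_[0])/np.linalg.norm(R_[1]-R_[0]); n=np.array([d[1],-d[0]]); n*=np.sign(n[1]); print('pile centre',R_.mean(0)+.028*n)
```

```text
box [[0.602  0.3305]
 [0.6473 0.0793]
 [0.4717 0.044 ]
 [0.4289 0.2992]] [np.float64(0.2552), np.float64(0.1791), np.float64(0.2587), np.float64(0.1759)]
edge [0.55950918 0.06165566] yaxis deg 99.86698911916777 xdir -168.64738738805406
strip ((510.06781005859375, 161.754150390625), (55.59329605102539, 157.2675018310547), 10.394124031066895)
single ((575.5863647460938, 179.98233032226562), (56.37258529663086, 157.4906768798828), 10.204206466674805)
pile ((494.2829284667969, -244.81407165527344), (158.4697265625, 62.45962905883789), 15.326011657714844)
pile right edge [[ 0.57780427 -0.25458899]
 [ 0.42404422 -0.29467264]] 0.15889887618519727 -165.38878150141718
pile centre [ 0.493861   -0.24753634]
```

```bash
python3 -m pendant '[[[7,-9,0],[0,0,-15],200],[[15,-18,0],[0,0,-30],255],[[22,-26,-2],[0,0,-45],255],[[29.5,-35,-4],[0,0,-62.2],255],[[29.5,-35,-4],[0,0,-62.2],255],[[29.5,-35,-4],[0,0,-62.2],255],[[29.5,-35,-4],[0,0,-62.2],255],[[29.5,-35,-4],[0,0,-62.2],255],[[29.5,-35,-4],[0,0,-62.2],255],[[29.5,-35,-4],[0,0,-62.2],255],[[29.5,-35,-4],[0,0,-62.2],255],[[29.5,-35,-4],[0,0,-62.2],255],[[29.5,-35,-4],[0,0,-62.2],255],[[29.5,-35,-4],[0,0,-62.2],255],[[29.5,-35,-4],[0,0,-62.2],255],[[29.5,-35,-4],[0,0,-62.2],255]]' 30
python3 - <<'E'
from h import *
print(r.state());C=cam('wrist');cv2.imwrite('pics/w1.png',r.camera('wrist')[:,:,::-1]);np.save('w1.npy',np.array(C,dtype=object),allow_pickle=True)
E
```

```text
time_s: 1.48
tool_pos: [0.489, 0.2718, 0.1966]
tool_rot: [-180.0, -0.0, 100.5]
contact_force: [-0.4, -0.6, 0.1]
opening: 0.0006
{'time_s': 1.4833, 'joint_pos': array([-48.09909391,   8.71984188,  18.06197499, 100.02737122,
        -2.86741174,  71.6996736 , -18.81825723]), 'qd': array([-0.09812438, -0.09799063,  0.29438597, -0.02785445,  0.1564625 ,
       -0.07337944,  0.00193382]), 'effort': array([ 4.07157261e-01, -3.69771659e+01,  1.89852320e+00, -3.02497959e+01,
       -3.96370003e-02,  1.25716542e-02, -3.52748008e-03]), 'tool_pos': array([0.48902561, 0.27175388, 0.19656976]), 'tool_rot': array([-1.79988702e+02, -2.58649161e-02,  1.00513157e+02]), 'contact_force': array([-0.42010911, -0.58254379,  0.06174741]), 'torque': array([-0.08159544,  0.01136549,  0.01990417]), 'opening': 0.0005721422316813488}Traceback (most recent call last):
  File "<stdin>", line 2, in <module>
ValueError: could not broadcast input array from shape (3,3) into shape (3,)
```

View pics/w1.png

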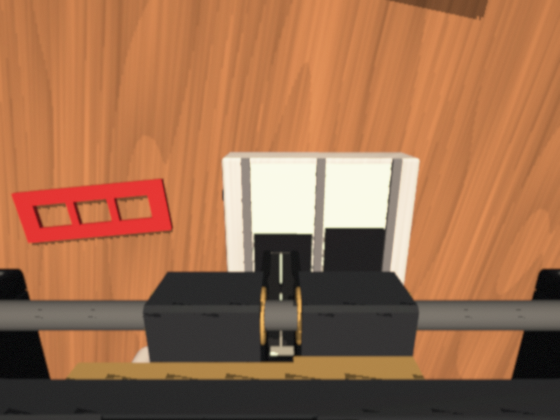

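The wrist view, looking back over the box, shows the red look-alike at (95,210), the strip carrier's rear edge at about (254–312, 235) and the single carrier at (355,245). The closed fingers sit in line with the strip track.

Run:
```python
from h import *
C=cam('wrist'); t=cv2.imread('pics/w1.png'); g=t.max(2)
print('row200',[ (i,int(g[200,i])) for i in list(range(222,258,2))+list(range(308,330,2))+list(range(384,418,2))])
print('col260',g[226:244,260],'col305',g[226:244,305],'col300',g[226:244,300],'col 375',g[220:240,375])
s=r.state()['tool_pos'];print(s)
f=np.array([.179,-.984]);x=np.array([.984,.179])
def loc(p): d=p[:2]-s[:2]; return d@x*1000,d@f*1000
for uv,z in [((224,155),.045),((417,155),.045),((254,235),.051),((312,234),.051),((325,229),.051),((385,229),.051),((250,170),.045),((314,170),.045)]:
    p=ray(C,uv,z)[0];print(uv,p[:2].round(4),np.round(loc(p),1))
```

```text
row200 [(222, 176), (224, 214), (226, 245), (228, 249), (230, 247), (232, 246), (234, 247), (236, 246), (238, 246), (240, 235), (242, 160), (244, 148), (246, 148), (248, 147), (250, 185), (252, 247), (254, 250), (256, 250), (308, 250), (310, 250), (312, 250), (314, 237), (316, 148), (318, 147), (320, 148), (322, 153), (324, 222), (326, 250), (328, 250), (384, 250), (386, 240), (388, 128), (390, 134), (392, 148), (394, 147), (396, 152), (398, 221), (400, 243), (402, 244), (404, 244), (406, 243), (408, 245), (410, 245), (412, 242), (414, 223), (416, 200)]
col260 [250 250 250 250 250 247 230 170  94  44  35  35  35  35  34  34  34  34] col305 [250 250 250 250 250 249 243 202 117  53  36  34  35  34  35  35  36  35] col300 [250 250 250 250 250 250 242 202 116  51  34  35  36  35  35  34  35  35] col 375 [250 250 250 250 250 250 243 201 116  52  35  34  33  32  35  33  34  34
  34  32]
[0.48913312 0.27166193 0.19660368]
(224, 155) [0.4299 0.3051] [-52.3 -43.5]
(417, 155) [0.6004 0.3366] [121.1 -44. ]
(254, 235) [0.4687 0.2363] [-26.5  31.1]
(312, 234) [0.5226 0.2473] [28.5 29.9]
(325, 229) [0.5336 0.2545] [40.6 24.8]
(385, 229) [0.5892 0.2648] [97.3 24.7]
(250, 170) [0.4549 0.2959] [-29.3 -30. ]
(314, 170) [0.5123 0.3065] [ 29.  -30.1]
```

```bash
python3 -m pendant '[[[0,0,-3],[0,0,0],255],[[0,0,-6],[0,0,0],255],[[0,0,-9],[0,0,0],255],[[0,0,-11],[0,0,0],255],[[0,0,-12.5],[0,0,0],255],[[0,0,-13.5],[0,0,0],255],[[0,0,-13.5],[0,0,0],255],[[0.18,-1,-13.5],[0,0,0],255],[[0.27,-1.5,-13.5],[0,0,0],255],[[0.36,-2,-13.5],[0,0,0],255],[[0.45,-2.5,-13.5],[0,0,0],255],[[0.54,-3,-13.5],[0,0,0],255],[[0.63,-3.5,-13.5],[0,0,0],255],[[0.72,-4,-13.5],[0,0,0],255],[[0.81,-4.5,-13.5],[0,0,0],255],[[0.9,-5,-13.5],[0,0,0],255],[[0.9,-5,-13.5],[0,0,0],255]]'
python3 - <<'E'
from h import *
print(r.state()['contact_force']);cv2.imwrite('pics/t2.png',cv2.resize(r.camera('top')[100:310,90:370,::-1],None,fx=2.8,fy=2.8))
E
```

```text
time_s: 2.95
tool_pos: [0.4994, 0.2184, 0.0616]
tool_rot: [-180.0, 0.0, 100.2]
contact_force: [-0.2, -0.3, -0.4]
opening: 0.0005
[-0.1969424  -0.30535658 -0.36591129]
```

View pics/t2.png

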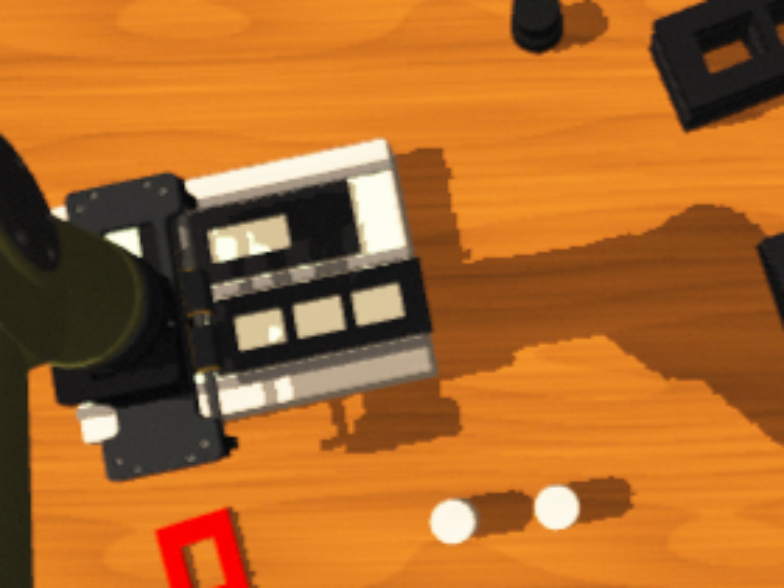

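Run:
```python
from h import *
C=cam('top');p=ray(C,np.array([[418,260],[432,330],[425,295]])/2.8+[90,100],.051)[:,:2]
E=np.array([.5595,.0617]);f=np.array([.179,-.984]);print(p,(p-E)@f*1000,(p-E)@[.984,.179]*1000, (r.state()['tool_pos'][:2]-E)@f*1000)
```

```text
[[0.55397868 0.05388842]
 [0.50202988 0.04436657]
 [0.52788847 0.04910627]] [6.6982824  6.76893868 6.73376805] [ -6.83125687 -59.6532858  -33.36002378] -165.65357030085647
```

```bash
python3 -m pendant '[[[0.09,-0.5,0],[0,0,0],255],[[0.18,-1,0],[0,0,0],255],[[0.27,-1.5,0],[0,0,0],255],[[0.36,-2,0],[0,0,0],255],[[0.45,-2.5,0],[0,0,0],255],[[0.54,-3,0],[0,0,0],255],[[0.63,-3.5,0],[0,0,0],255],[[0.72,-4,0],[0,0,0],255],[[0.79,-4.4,0],[0,0,0],255],[[0.84,-4.65,0],[0,0,0],255],[[0.84,-4.65,0],[0,0,0],255],[[0.84,-4.65,0],[0,0,0],255],[[0.75,-4.1,0],[0,0,0],255],[[0.6,-3.5,0],[0,0,0],255],[[0.6,-3.5,3],[0,0,0],200],[[0.6,-3.5,7],[0,0,0],0],[[0.6,-3.5,11],[0,0,0],0],[[0.6,-3.5,14],[0,0,0],0],[[0.6,-3.5,14],[0,0,0],0]]'
python3 - <<'E'
from h import *
print(r.state()['contact_force']);cv2.imwrite('pics/t3.png',cv2.resize(r.camera('top')[100:310,150:430,::-1],None,fx=2.8,fy=2.8))
E
```

```text
time_s: 4.58
tool_pos: [0.5086, 0.1877, 0.209]
tool_rot: [179.3, -0.2, 100.4]
contact_force: [1.4, 1.1, 0.4]
opening: 0.0262
[1.42733201 1.06221457 0.3874118 ]
```

View pics/t3.png

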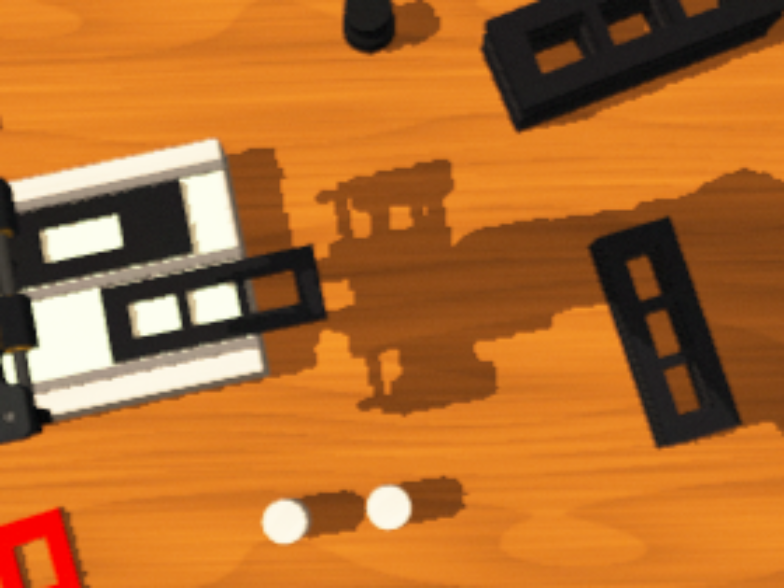

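Run:
```python
from h import *
C=cam('top');p=ray(C,np.array([[312,247],[327,318],[104,291],[116,361]])/2.8+[150,100],.051)[:,:2]
E=np.array([.5595,.0617]);f=np.array([.179,-.984]);print(p,(p-E)@f*1000,(p-E)@[.984,.179]*1000)
c=p.mean(0);print('centre',c,'front',p[:2].mean(0));a=p[:2].mean(0)-p[2:].mean(0);print(np.linalg.norm(a),np.degrees(np.arctan2(a[0],-a[1])))
s=r.state();g=p[:2].mean(0)-.027*f;print('grip',g,'shift cm',(g-s['tool_pos'][:2])*100,s['tool_pos'],s['tool_rot'])
```

```text
[[ 0.56220305  0.00824823]
 [ 0.50943364 -0.00157718]
 [ 0.53431643  0.16140655]
 [ 0.48257217  0.15238886]] [  53.08038955   53.30287108 -102.61910397 -103.00791729] [ -6.90806169 -60.59191314  -6.93316222 -59.46367528]
centre [0.52213132 0.08011661] front [0.53581835 0.00333552]
0.1559829542477257 10.107397427570165
grip [0.53098535 0.02990352] shift cm [  2.38949256 -15.71802465] [0.50709042 0.18708377 0.20561033] [ 1.79569173e+02 -1.62145814e-01  1.00416583e+02]
```

```bash
python3 -m pendant '[[[0.6,-3.5,0],[0,0,0],0],[[1.2,-7,0],[0,0,0],0],[[1.8,-10.5,-1],[0,0,0],0],[[2.4,-13.5,-3],[0,0,0],0],[[2.66,-15.7,-6],[0,0,0],0],[[2.66,-15.7,-8],[0,0,0],0],[[2.66,-15.7,-8],[0,0,0],0],[[2.66,-15.7,-8],[0,0,0],0],[[2.66,-15.7,-8],[0,0,0],0],[[2.66,-15.7,-8],[0,0,0],0]]'
python3 - <<'E'
from h import *
s=r.state();print(s['tool_pos'],s['tool_rot'],s['opening']);cv2.imwrite('pics/w4.png',r.camera('wrist')[:,:,::-1])
cv2.imwrite('pics/t4.png',cv2.resize(r.camera('top')[100:310,150:430,::-1],None,fx=2.8,fy=2.8))
C=cam('wrist');E=np.array([.5221,.0801,.051]);f=np.array([.177,-.984,0])
print(proj(C,[E-.08*f,E-.08*f+[.028,.005,0],E-.08*f-[.028,.005,0]]))
E
```

```text
time_s: 5.47
tool_pos: [0.5326, 0.0296, 0.1228]
tool_rot: [179.9, -0.0, 100.5]
contact_force: [0.7, -1.0, 0.1]
opening: 0.0857
[0.53260877 0.02959436 0.12282976] [ 1.79871669e+02 -1.90966209e-02  1.00468499e+02] 0.08572659372436635
[[281.34921964  22.62597495]
 [329.51465661  22.93957006]
 [233.12403558  22.31199085]]
```

View pics/w4.png

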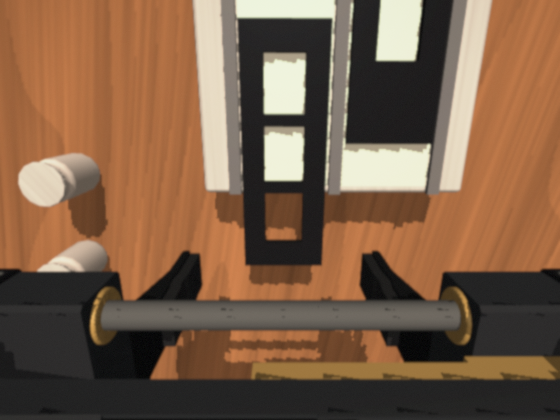

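View pics/t4.png

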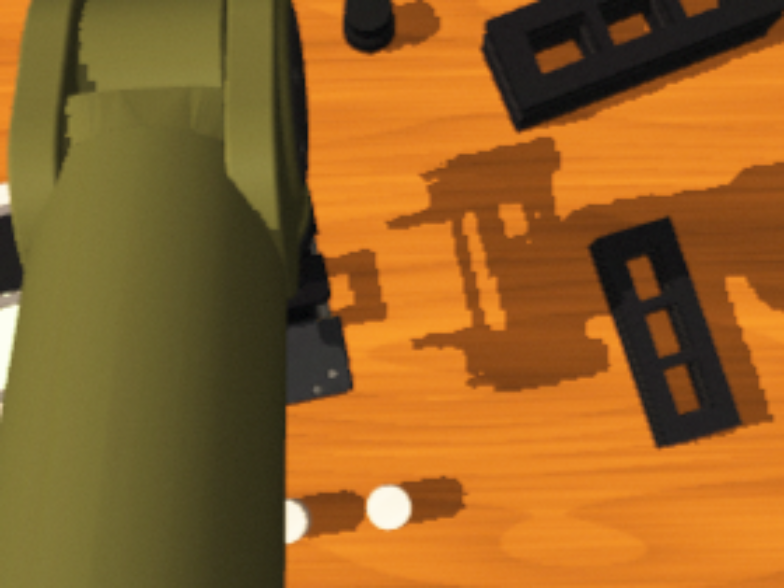

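Run:
```python
from h import *
C=cam('wrist');s=r.state()['tool_pos']
a=ray(C,[[245,265],[322,264],[238,19],[332,19]],.051);f=np.array([.177,-.984,0]);print(a.round(4),((a-s)@f*1000).round(1),((a-s)@[.984,.177,0]*1000).round(1))
T=cam('top');print(ray(T,[[252,286],[289,281]],.04));S=cam('scene');print(ray(S,[[255,158],[283,153]],.04),ray(S,[[255,174],[283,169]],0))
```

```text
[[ 0.5104 -0.0011  0.051 ]
 [ 0.5657  0.0098  0.051 ]
 [ 0.4825  0.1561  0.051 ]
 [ 0.5369  0.1661  0.051 ]] [  25.9   24.9 -133.7 -133.9] [-27.2  29.2 -26.8  28.5]
[[ 0.36489889  0.03204447  0.04      ]
 [ 0.37294897 -0.04259824  0.04      ]]
[[ 0.36555963 -0.04008481  0.04      ]
 [ 0.35785611  0.03386135  0.04      ]] [[ 0.38307684 -0.04294901  0.        ]
 [ 0.37587515  0.03199012  0.        ]]
```

```bash
python3 -m pendant '[[[0.1,0,-3],[0,0,0],0],[[0.1,0,-5.5],[0,0,0],0],[[0.1,0,-7],[0,0,0],0],[[0.1,0,-7.9],[0,0,0],0],[[0.1,0,-7.9],[0,0,0],0],[[0.1,0,-7.9],[0,0,0],60],[[0.1,0,-7.9],[0,0,0],120],[[0.1,0,-7.9],[0,0,0],255],[[0.1,0,-7.9],[0,0,0],255],[[0.1,0,-7.9],[0,0,0],255],[[0.1,0,-7.9],[0,0,0],255],[[0.1,0,-7.9],[0,0,0],255],[[0.1,0,-7.9],[0,0,0],255]]' 35
python3 - <<'E'
from h import *
s=r.state();print(s['tool_pos'],s['contact_force'],s['torque'])
for n in('wrist','scene'):cv2.imwrite(f'pics/{n}5.png',r.camera(n)[:,:,::-1])
E
```

```text
time_s: 6.65
tool_pos: [0.5332, 0.0281, 0.043]
tool_rot: [179.9, -0.0, 100.3]
contact_force: [-0.1, 0.3, 0.9]
opening: 0.0553
[0.53315179 0.02809573 0.04300143] [-0.13784174  0.26079958  0.87872054] [-0.01813501 -0.05600274 -0.05216652]
```

View pics/wrist5.png

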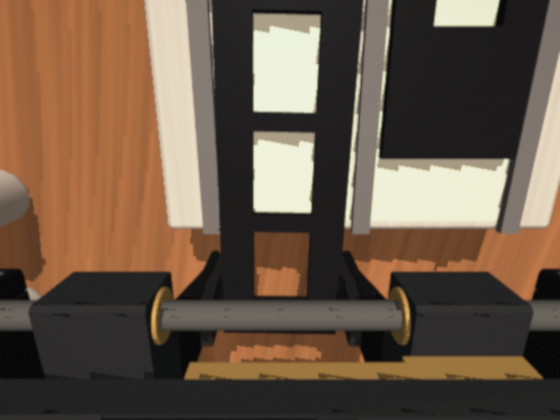

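View pics/scene5.png

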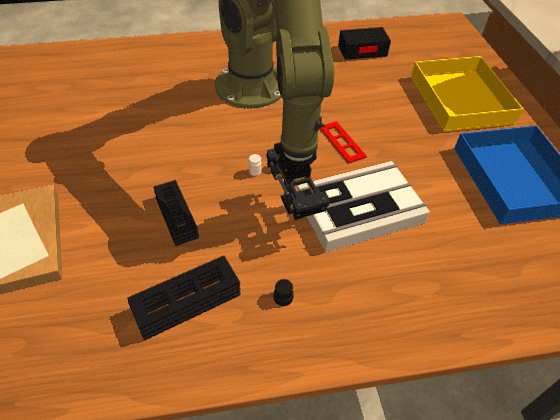

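```bash
python3 -m pendant '[[[0,0,0.4],[0,0,0],255],[[0,0,1],[0,0,0],255],[[0,0,2],[0,0,0],255],[[0,0,3.5],[0,0,0],255],[[0,0,5],[0,0,0],255],[[0,0,6.5],[0,0,0],255],[[0,0,7.5],[0,0,0],255],[[0,0,8],[0,0,0],255],[[0,0,8],[0,0,0],255],[[0,0,8],[0,0,0],255]]'
python3 - <<'E'
from h import *
s=r.state();print(s['tool_pos'],s['contact_force'],s['torque'])
for n in('wrist','scene'):cv2.imwrite(f'pics/{n}6.png',r.camera(n)[:,:,::-1])
E
```

```text
time_s: 7.58
tool_pos: [0.5324, 0.0281, 0.1224]
tool_rot: [-180.0, -0.0, 100.3]
contact_force: [-0.4, -0.7, -1.5]
opening: 0.0558
[0.53238881 0.02807772 0.12241778] [-0.38126825 -0.67314319 -1.51938478] [-0.08236049  0.03480216  0.0326968 ]
```

View pics/wrist6.png

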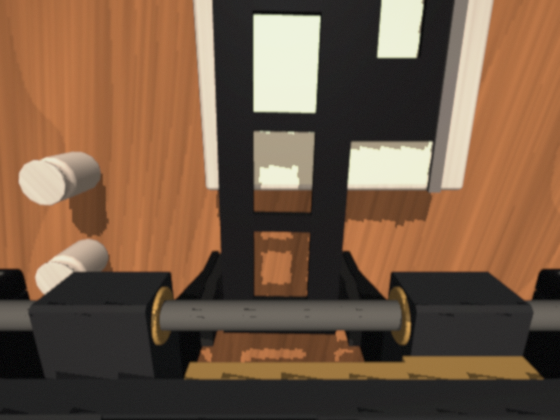

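View pics/scene6.png

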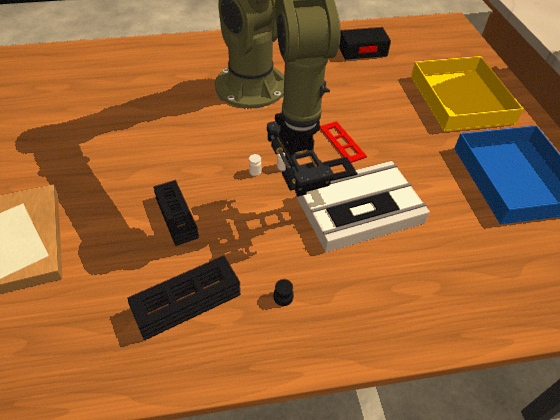

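Gripped, lifted, and level: the window edges sit in the same rows as before the lift. Now I'll carry it to above the pile.

```bash
python3 -m pendant '[[[0,-0.7,0],[0,0,0],255],[[-0.1,-2,0],[0,0,0],255],[[-0.3,-4,0],[0,0,0.6],255],[[-0.5,-6.5,0],[0,0,1],255],[[-0.7,-9,0],[0,0,1.4],255],[[-0.9,-11.5,0],[0,0,1.8],255],[[-1.1,-14,0],[0,0,2.2],255],[[-1.3,-16.5,0],[0,0,2.6],255],[[-1.5,-19,0],[0,0,3],255],[[-1.7,-21.5,0],[0,0,3.4],255],[[-1.9,-24,0],[0,0,3.8],255],[[-2.1,-26.5,0],[0,0,4.2],255],[[-2.2,-29,0],[0,0,4.5],255],[[-2.3,-31,0],[0,0,4.7],255],[[-2.4,-32.3,0],[0,0,4.7],255],[[-2.4,-32.9,0],[0,0,4.7],255],[[-2.4,-32.9,0],[0,0,4.7],255],[[-2.4,-32.9,0],[0,0,4.7],255],[[-2.4,-32.9,0],[0,0,4.7],255]]'
python3 - <<'E'
from h import *
s=r.state();print(s['tool_pos'],s['tool_rot'])
for n in('wrist','scene','top'):cv2.imwrite(f'pics/{n}7.png',r.camera(n)[:,:,::-1])
E
```

```text
time_s: 9.27
tool_pos: [0.5088, -0.2998, 0.1223]
tool_rot: [-180.0, -0.1, 105.1]
contact_force: [-0.5, 0.6, -0.5]
opening: 0.0552
[ 0.50883522 -0.29976764  0.12230399] [-1.79999439e+02 -5.82145757e-02  1.05112145e+02]
```

View pics/wrist7.png

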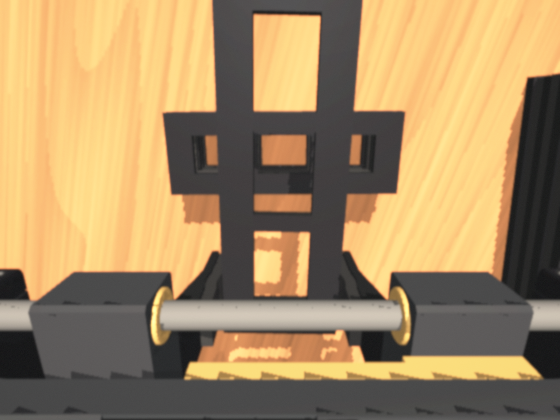

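View pics/scene7.png

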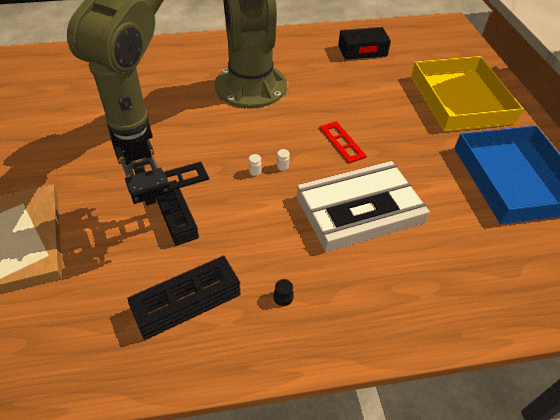

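The wrist view shows the carrier square over the small pile. The pile's top-face corners are near (164,113), (403,112), (397,192) and (171,192). I'll compute the remaining corrections.

Run:
```python
from h import *
t=cv2.imread('pics/wrist7.png');cv2.imwrite('pics/w7c.png',cv2.resize(t[90:215,145:425],None,fx=2.8,fy=2.8,interpolation=cv2.INTER_NEAREST))
C=cam('wrist');s=r.state();p0=s['tool_pos'][:2]
m=(t.max(2)<75).astype(np.uint8)*255;m[:, 212:365]=0;m[:90]=0;m[220:]=0;m[:,480:]=0
P=[]
for sl in (slice(0,212),slice(365,480)):
    mm=np.zeros_like(m);mm[:,sl]=m[:,sl];c=max(cv2.findContours(mm,0,1)[0],key=cv2.contourArea)
    print(cv2.boxPoints(cv2.minAreaRect(c)).round(1).tolist(),cv2.boundingRect(c))
a=np.radians(s['tool_rot'][2]);bx=np.array([np.cos(a),np.sin(a)]);ax=np.array([bx[1],-bx[0]])
p=ray(C,[[164.5,113],[403.5,111.5],[397.5,192],[171.5,193]],.042)[:,:2]
print('pile back/across',((p-p0)@bx*1000).round(1),((p-p0)@ax*1000).round(1),'c',p.mean(0),p0)
d=p[1]-p[0];d2=p[2]-p[3];print('yaw',np.degrees([np.arctan2(d[1],d[0]),np.arctan2(d2[1],d2[0])]))
zc=s['tool_pos'][2]+.008
q=ray(C,[[213,0],[361,0],[250,12],[321,12],[254,213],[314,213]],zc)[:,:2];print('carrier',((q-p0)@bx*1000).round(1),((q-p0)@ax*1000).round(1))
```

```text
[[165.0, 114.0], [211.0, 114.0], [211.0, 192.0], [165.0, 192.0]] (165, 114, 47, 79)
[[365.0, 113.0], [402.0, 113.0], [402.0, 192.0], [365.0, 192.0]] (365, 113, 38, 80)
pile back/across [80.9 81.8 27.1 26.5] [-78.   79.9  81.7 -78.8] c [ 0.49614253 -0.24724376] [ 0.50908606 -0.29973159]
yaw [15.4632473  15.36973128]
carrier [122.1 122.  118.1 118.1  39.4  39.4] [-26.4  28.4 -12.8  13.7 -13.2  13.5]
```

View pics/w7c.png

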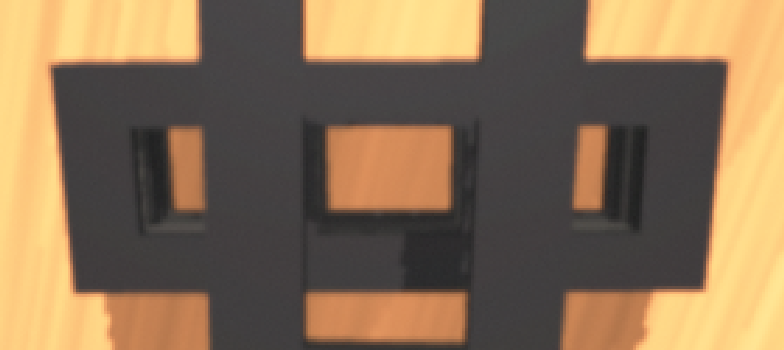

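View pics/top7.png

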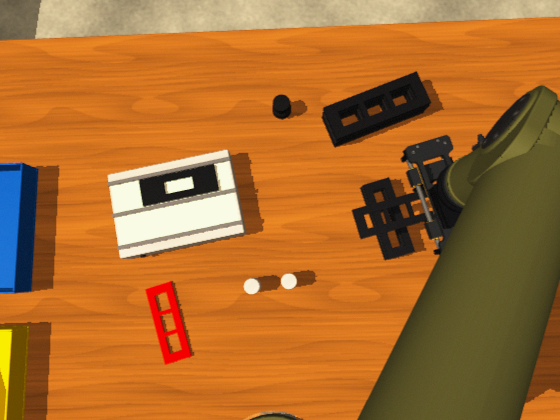

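Run:
```python
from h import *
t=cv2.imread('pics/wrist6.png').max(2)
print([int(v) for v in t[0:20,265]],[int(v) for v in t[106:136,265]],[int(v) for v in t[206:238,265]],[int(v) for v in t[290:300,265]])
C=cam('wrist');s=r.state();p0=s['tool_pos'][:2];z=s['tool_pos'][2]
a=np.radians(s['tool_rot'][2]);bx=np.array([np.cos(a),np.sin(a)])
for v in(12,112,130,213,232,296):print(v,[((ray(C,[280,v],z+h)[0,:2]-p0)@bx*1000).round(1) for h in(.008,.002)])
```

```text
[39, 41, 41, 40, 42, 40, 40, 43, 42, 37, 30, 18, 17, 60, 133, 207, 236, 242, 243, 243] [242, 242, 242, 241, 231, 185, 110, 51, 34, 35, 36, 36, 33, 34, 35, 35, 33, 35, 32, 34, 33, 33, 35, 41, 77, 128, 165, 177, 173, 171] [107, 108, 106, 106, 96, 72, 45, 26, 25, 27, 30, 32, 31, 29, 30, 30, 30, 32, 29, 29, 32, 27, 30, 33, 48, 93, 141, 169, 176, 177, 176, 174] [110, 109, 109, 110, 102, 81, 51, 29, 25, 36]
12 [np.float64(118.1), np.float64(119.6)]
112 [np.float64(82.4), np.float64(82.3)]
130 [np.float64(75.3), np.float64(74.9)]
213 [np.float64(39.4), np.float64(37.5)]
232 [np.float64(30.4), np.float64(28.1)]
296 [np.float64(-2.6), np.float64(-6.3)]
```

```bash
python3 -m pendant '[[[0.1,-0.18,-0.5],[0,0,0.3],255],[[0.1,-0.18,-1.5],[0,0,0.3],255],[[0.1,-0.18,-3],[0,0,0.3],255],[[0.1,-0.18,-4.5],[0,0,0.3],255],[[0.1,-0.18,-6],[0,0,0.3],255],[[0.1,-0.18,-7],[0,0,0.3],255],[[0.1,-0.18,-7.5],[0,0,0.3],255],[[0.1,-0.18,-7.7],[0,0,0.3],255],[[0.1,-0.18,-7.7],[0,0,0.3],255],[[0.1,-0.18,-7.7],[0,0,0.3],255]]'
python3 - <<'E'
from h import *
s=r.state();print(s['tool_pos'],s['tool_rot'],s['contact_force'],s['torque'])
for n in('wrist',):cv2.imwrite(f'pics/{n}8.png',r.camera(n)[:,:,::-1])
E
```

```text
time_s: 10.25
tool_pos: [0.5101, -0.3031, 0.0461]
tool_rot: [180.0, 0.0, 105.3]
contact_force: [0.7, 0.1, -1.7]
opening: 0.0555
[ 0.51008826 -0.30309178  0.04613359] [1.79954659e+02 4.16274158e-02 1.05332209e+02] [ 0.71877364  0.13581512 -1.69407299] [-0.16817892  0.04695232  0.0220242 ]
```

View pics/wrist8.png

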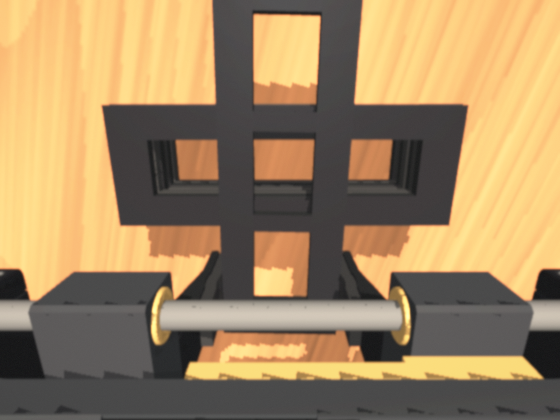

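Run:
```python
from h import *
C=cam('wrist');s=r.state();p0=s['tool_pos'][:2]
a=np.radians(s['tool_rot'][2]);bx=np.array([np.cos(a),np.sin(a)]);ax=np.array([bx[1],-bx[0]])
p=ray(C,[[104,106],[467,105],[450,224.5],[120,224.5]],.042)[:,:2]
print(((p-p0)@bx*1000).round(1),((p-p0)@ax*1000).round(1),p.mean(0))
t=cv2.imread('pics/wrist8.png').max(2)
print([int(v) for v in t[98:112,130]],[int(v) for v in t[98:112,440]],[int(v) for v in t[218:230,130]],[int(v) for v in t[218:230,440]])
```

```text
[84.8 85.2 29.5 29.7] [-78.8  80.5  81.5 -79.8] [ 0.49593368 -0.24761381]
[254, 254, 254, 254, 253, 243, 185, 112, 75, 67, 65, 65, 65, 66] [254, 254, 254, 254, 253, 234, 164, 97, 70, 66, 65, 66, 66, 66] [63, 62, 63, 63, 62, 65, 94, 168, 237, 252, 253, 253] [63, 62, 62, 62, 63, 71, 119, 204, 249, 254, 255, 255]
```

```bash
python3 -m pendant '[[[-0.01,0.05,-0.2],[0,0,0],255],[[-0.01,0.05,-0.35],[0,0,0],255],[[-0.01,0.05,-0.45],[0,0,0],255],[[-0.01,0.05,-0.5],[0,0,0],255],[[-0.01,0.05,-0.55],[0,0,0],255],[[-0.01,0.05,-0.6],[0,0,0],255],[[-0.01,0.05,-0.6],[0,0,0],255],[[-0.01,0.05,-0.6],[0,0,0],255],[[-0.01,0.05,-0.6],[0,0,0],255]]'
python3 -c "
from h import *
s=r.state();print(s['tool_pos'],s['contact_force'],s['torque'])"
```

```text
time_s: 11.05
tool_pos: [0.5097, -0.3022, 0.0398]
tool_rot: [180.0, -0.0, 105.3]
contact_force: [-1.2, 1.6, 2.8]
opening: 0.0554
[ 0.50966941 -0.30217841  0.03983832] [-1.20032057  1.56369857  2.79873395] [ 0.20099592  0.26344694 -0.05079201]
```

Touching: the vertical force went from −1.7 N to +2.8 N. Releasing.

```bash
python3 -m pendant '[[[0,0,0],[0,0,0],80],[[0,0,0],[0,0,0],70],[[0,0,0],[0,0,0],50],[[0,0,0],[0,0,0],30],[[0,0,0],[0,0,0],0],[[0,0,0],[0,0,0],0],[[0,0,0],[0,0,0],0],[[0,0,0],[0,0,0],0]]' 
python3 -c "
from h import *
s=r.state();print(s['tool_pos'],s['contact_force']);cv2.imwrite('pics/w9.png',r.camera('wrist')[:,:,::-1])"
```

```text
time_s: 11.72
tool_pos: [0.5096, -0.3023, 0.0396]
tool_rot: [180.0, 0.0, 105.3]
contact_force: [-0.6, 0.2, 1.1]
opening: 0.0858
[ 0.50960113 -0.30226328  0.03956882] [-0.62137952  0.21986453  1.07466361]
```

View pics/w9.png

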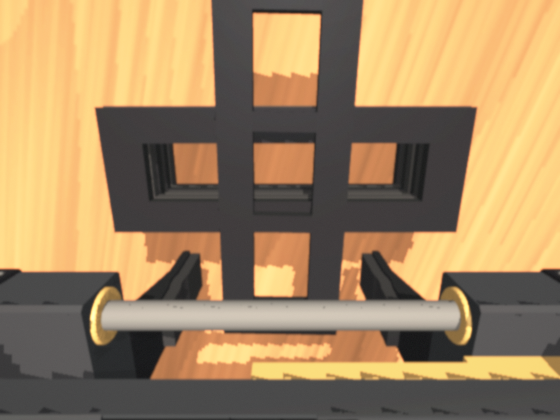

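Released; the carrier stayed put. I'll go straight up, then move back so the top camera has a clear view.

```bash
python3 -m pendant '[[[0,0,1],[0,0,0],0],[[0,0,3],[0,0,0],0],[[0,0,6],[0,0,0],0],[[0,0,9],[0,0,0],0],[[0,0,12],[0,0,0],0],[[0.5,-2.5,14],[0,0,0],0],[[1,-6,14],[0,0,0],0],[[1,-9,14],[0,0,0],0],[[1,-12,14],[0,0,0],0],[[1,-15,14],[0,0,0],0],[[1,-15,14],[0,0,0],0],[[1,-15,14],[0,0,0],0],[[1,-15,14],[0,0,0],0]]'
python3 - <<'E'
from h import *
s=r.state();print(s['tool_pos'],s['contact_force'])
for n in('wrist','scene','top'):cv2.imwrite(f'pics/{n}10.png',r.camera(n)[:,:,::-1])
t=cv2.imread('pics/top10.png');cv2.imwrite('pics/t10c.png',cv2.resize(t[150:290,320:460],None,fx=4,fy=4,interpolation=cv2.INTER_NEAREST))
E
```

```text
time_s: 12.85
tool_pos: [0.5197, -0.4517, 0.1798]
tool_rot: [180.0, -0.0, 105.3]
contact_force: [0.0, 1.3, -0.1]
opening: 0.0869
[ 0.51971685 -0.45172664  0.17983784] [ 0.02380778  1.34598432 -0.07743342]
```

View pics/wrist10.png

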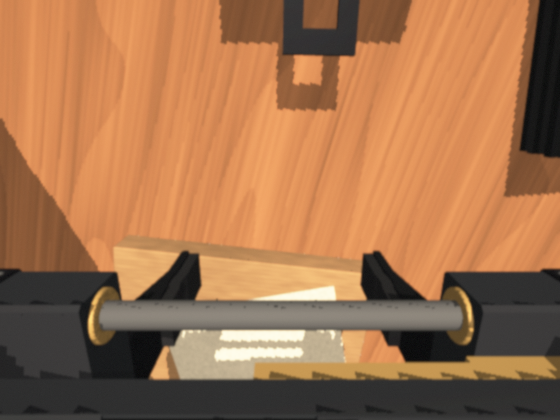

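View pics/scene10.png

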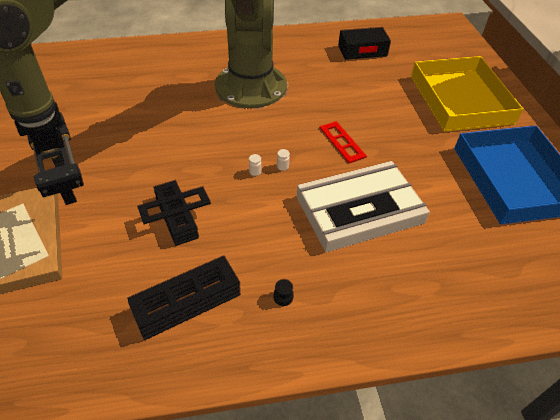

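View pics/t10c.png

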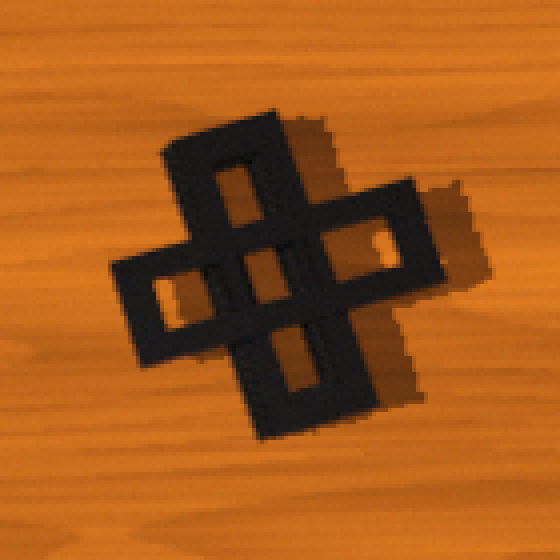

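Run:
```python
from h import *
C=cam('top');o=[320,150]
p=ray(C,np.array([[112,262],[412,178],[445,280],[142,367]])/4+o,.048)[:,:2];print('carrier c',p.mean(0))
d=(p[1]+p[2]-p[0]-p[3])/2;print(np.linalg.norm(d),np.degrees(np.arctan2(d[0],-d[1])))
q=ray(C,np.array([[276,110],[378,405]])/4+o,.042)[:,:2];e=q[1]-q[0];a=np.degrees(np.arctan2(-e[1],-e[0]));n=np.array([-np.sin(np.radians(a)),np.cos(np.radians(a))]);print('pile',q.mean(0)+.028*n,a)
```

```text
carrier c [ 0.49362868 -0.24876925]
0.15828909727857587 14.21415204564303
pile [ 0.49446588 -0.24815461] 15.107431937648759
```

Centred within about 1 mm and square within about 1°, and the pile hasn't moved. Handing in.

```bash
python3 -c "
from rig import r
print(r.finish_job())"
```

```text
the job is handed in; nothing more can be done
None
```

I slid the three-window carrier about 80 mm along its track until roughly 55 mm stuck out over the edge facing the pile. Then I gripped that end across its width and set it down gently across the smaller pile. I released it, pulled the arm clear and handed the job in at about 13 s on the robot's clock.

- **Placement:** in the last top view the carrier and pile centres agree to about 1 mm, at (0.494, -0.249) and (0.494, -0.248).
- **Squareness:** the carrier measured 14.2° and the pile 15.1°. That is about 1° apart, near the pixel accuracy; the closer wrist view just before placing showed them square.
- **Pile:** its edge pixels match the first picture, so it did not shift.
- **Left alone:** in the last scene view I saw no change in the single-window carrier, the red look-alike or the larger pile.
- **Disagreements:** before placing, the wrist and top cameras differed by about 2 mm on the pile's position. I used the wrist view for the final correction. No check failed.

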